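Set the third step on a waveguide attenuator and store the reference

TASK

On the bench stands a horn, step attenuator and power sensor bolted in line, and the hand-held power meter lies on its back near by. Push the attenuator's red slide lever along its slot with a fingertip, out of its free run and on, counting the clicks, and stop when it is seated in the third click: do not run on past it and do not pinch the lever. Then press the meter's green key right down to store the reference and let it come up again, leaving the meter and everything else on the bench where it is.

Things in the scene. Friction and masses are not known exactly. Their poses are not given: they have to be found in the camera images.
- attenuator: Test string fixed to the bench: brass horn (-y end), blue attenuator case (84 mm in x, 150 in y, centred on the origin, flat top with index plate 70 mm above the bench), black finned sensor (+y end), on a rail. Spans y = -177 to +162 mm; all but the lever below 70 mm. Origin: centre of the case, on the bench. Its y axis is the line of the lever's slot (at x = 0), z up.
- lever (a joint): Slide lever, m along the attenuator's +y: 0 to 0.086; its y there is the value - 0.043. Free run from 0 to about 0.013 (1 N; starts in 0 to 0.012), then five spring clicks at 0.028, 0.042, 0.056 (third), 0.070, 0.084, also marked by lines and 1 to 5 dots. 5 to 7 N (12 if fast) to leave a click; past the crest midway it snaps on 4 to 6 mm ahead of the finger, centres and stays.
- lever_top (a point): Centre of the top of the lever's red grip, 103 mm above the bench. The grip is a red block 26 mm across the slot (x), 12.4 mm thick along it (y), from 80 to 102 mm above the bench, on a thin stem; a white cursor under it crosses the index lines. Axes as the attenuator's. It is pushed on its -y face; fingers pressing on its -y and +y halves at once are pinching it.
- meter: The hand-held power meter, loose (0.7 kg), lying on its back: 192 mm (x) x 98 mm (y) x 42 mm high, grey with black rubber ends; display in its +x half, flat white keys and one raised round green key in its -x half. Origin: centre of its underside; z up.
- key (a joint): The green key's travel in m: 0 up, 0.005 fully down, sprung: about 1.2 N to start, 4 N fully down. It comes up when released. Stored when pressed beyond 0.004.
- key_top (a point): Centre of the green key's top, 51 mm above the bench when up; the key is 18 mm across and stands 10 mm above the meter's face, 12 mm to the -x side of the meter's centre.
- adapter: Brass coax-to-waveguide adapter standing on its 41 mm square flange, 40 mm high, loose. Origin: centre of underside. Leave alone.
- load: Black finned dummy load, a standing cylinder 42 mm across and 48 mm high, loose. Origin: centre of underside. Leave alone.
- wrench: Steel spanner 150 mm long, 8 mm thick, lying along its own x, loose. Origin: its middle, underneath. Leave alone.
- screwdriver: Screwdriver with orange handle, 170 mm long, 26 mm thick, lying along its own x, loose. Origin: its middle, underneath. Leave alone.
- tray: Grey parts tray 80 x 100 x 24 mm holding a few caps, loose. Origin: centre of underside. Leave alone.
- mug: White mug, 80 mm across, 92 mm high, handle at its +y, loose. Origin: centre of underside. Leave alone.

How it is judged:
By the outcome, as a careful person would: the job done as asked, in the order asked, and still so for the second after the job is handed in, with the robot touching nothing.
It also fails if it takes over 64 s, if anything falls off the work surface, if the arm or the gripper's body presses on something with over 40 N, if the wrist force passes 120 N, or if a joint passes its speed limit or range.

ROBOT

A 7-joint arm with a two-finger parallel gripper is mounted at the origin on the work surface. World frame = base frame: x ahead of the robot, y to its left, z up, the work surface at z = 0. Lengths are in m, angles in rad, forces in N, time in s.
With the tool pointing down it reaches from about 0.35 to 0.9 m from the base axis. Payload 8.1 kg.
Tool frame: the origin (TCP) lies at the very end of the fingers, on their centre line; the grasp point (between the pads) lies 19 mm behind it; z points along the fingers, y is the direction in which the jaws open and shut (so a half turn about z gives the same grasp; the last joint's range is limited). The gripper opens to 85 mm and grips with 20 to 120 N. Pads are 22 mm wide; open, the fingers measure 114 mm over their backs; the gripper's body (76 mm by 85 mm) begins 54 mm behind the grasp point. The pads swing forward as they close: fully open they stand 13 mm farther back than shut.
Start: joints at [-1.39, 0.434, 0.025, 1.573, -0.012, 1.134, -0.075], TCP at [0.175, 0.6, 0.231] pointing down, gripper open.
Joint ranges: [-2.62, 2.62], [-0.44, 2.09], [-1.27, 1.32], [0.08, 2.57], [-1.32, 4.46], [0.12, 2], [-2.74, 2.74]. Speed limits (rad/s): [2.22, 2.22, 3.01, 3.01, 3.14, 3.14, 3.14].

INTERFACE

Orientations are given as [roll, pitch, yaw] about the fixed x, y, z axes, in that order (R = Rz(yaw) Ry(pitch) Rx(roll)).
In Python, from plant import robot, vision gives the robot as it stands.
- The arm moves only by the tool apply_moves, never from a script. Its argument "moves" is a list of rows, each a list of 2 entries, a list of its own where there are three numbers: the shift along the tool's x, y, z normalised to -1 to 1, where 1 is 120 mm, then the turn, a rotation vector about the tool's x, y, z normalised to -1 to 1, where 1 is 60 degrees. In form: [[[tx, ty, tz], [wx, wy, wz]], ...]. A call has 1 to 12 rows; each row is the pose to reach, as a shift and turn from the pose measured when the call began, along the tool's axes at that moment; what a row does not reach only later rows make up. A row lasts 1/10 s, in which the tool goes at most 50 mm and 8.59 degrees, less where a joint would pass 70% of its speed; a pose out of reach is approached as far as the arm can. A call with a number of a shift or a turn outside -1 to 1 is refused whole. A call with a gripper value outside its range is refused whole. "hand" is the finger opening in mm, from 0 to 85.4, set as the call begins (left out, the last holds). The fingers move at their own pace and stop on an object; "grip_force" is the grip in N (left out, the last holds). Time passes only in rows, so rows that repeat a pose let the fingers close. It gives the time, the measured TCP pose, the force and the opening at its end, in the units of the state.
- robot.observe(): the state, without advancing time (a new reading comes with each control period).
- vision.capture(name): name is "scene" or "top"; returns (picture, depth): 480x640x3 uint8, red, green, blue; 480x640 float32, m along the optical axis (not along the pixel's ray), 0 where there is no reading.
- vision.camera_info(name): a dict with "fx", "fy", "cx", "cy" (pixels), "cam_to_world" (4x4, takes a point from camera to world coordinates). Camera axes: x right, y up, looking along -z (the intrinsics and any distortion apply to the point x, -y, -z); pixel columns grow to the right and rows downward; lengths in m; the calibration is good to about 2 mm. A picture is of the moment at which its call begins. camera_info takes no time and is no camera call.
- robot.hand_in(): hands the job in, once; it reports no verdict.
The state is a dict: "time_s": time; "joint_positions": joint angles; "qd": joint speeds; "joint_efforts": joint torques, N m; "eef_pos": TCP position; "tcp_rot": TCP orientation; "contact_force": force on the tool from outside, world axes, zero at the start; "torque": the same for the moment, N m; "opening": opening from 0.0 (shut) to 1.0 (fully open).
Only numpy, scipy, OpenCV 4.12 (cv2) and the standard library are available. Lean on these libraries where they do the work, as an engineer would, in place of code of your own. Each camera call takes 0.05 s, during which the arm holds its last target.

## Working session

There is one attempt and no reset: what is moved stays moved. The work goes in short steps, Python scripts to look and compute and a tool call to move; the robot and the scene stay as the last step left them, time stands still between calls to the robot, and variables do not carry over. Pictures are saved under pics/ and viewed, and the job is handed in when it is done.

Besides the shell and the picture viewer there is one more tool, called after "Emit:" as a command line: name --argument value ..., lists and objects as JSON in quotes. apply_moves: Moves the arm, as the interface text tells. Its arguments: {"type":"object","properties":{"moves":{"type":"array","items":{"type":"array"}},"hand":{"type":"number"},"grip_force":{"type":"number"}},"required":["moves"]}

```bash
ls; mkdir -p pics
python3 - <<'E'
from plant import robot, vision
import cv2, numpy as np
print(robot.observe())
for n in ["scene","top"]:
    p,d=vision.capture(n); cv2.imwrite(f"pics/{n}1.png",p[:,:,::-1]); np.save(f"{n}_d.npy",d); np.save(f"{n}_p.npy",p)
    print(n,vision.camera_info(n))
E
```

```text
pics
{'time_s': 0.0, 'joint_positions': array([-1.38960824,  0.43519158,  0.02500516,  1.5741417 , -0.01161103,
        1.13398204, -0.07512638]), 'qd': array([-0.00069871, -0.00091248,  0.001615  , -0.00146524,  0.00087284,
       -0.00027828,  0.00164952]), 'joint_efforts': array([-1.16533256e-04, -6.70482302e+01,  1.02558296e+00, -3.16205692e+01,
        1.57792785e-02,  1.26489275e-02, -2.40452590e-05]), 'eef_pos': array([0.17492074, 0.59947937, 0.2305286 ]), 'tcp_rot': array([-3.14002210e+00,  1.46162604e-04,  2.85767415e+00]), 'contact_force': array([ 0.10006965,  0.53430446, -1.02385259]), 'torque': array([ 0.0085482 ,  0.02510244, -0.05781583]), 'opening': 0.9965331644283241}
scene {'fx': 478.76120010926826, 'fy': 478.76120010926826, 'cx': 320.6432556208788, 'cy': 235.21122492623806, 'cam_to_world': array([[ 0.29674715, -0.7705895 ,  0.56403276,  1.12519298],
       [ 0.95495126,  0.24133378, -0.17270236, -0.14076746],
       [-0.00303754,  0.58987273,  0.80749052,  0.82852095],
       [ 0.        ,  0.        ,  0.        ,  1.        ]])}
top {'fx': 589.3171064505183, 'fy': 589.3171064505183, 'cx': 314.2884742903361, 'cy': 245.4030810764037, 'cam_to_world': array([[-1.89121923e-03,  9.78432562e-01, -2.06557848e-01,
         3.73575530e-01],
       [-9.99984359e-01, -7.63161275e-04,  5.54076167e-03,
         3.63913447e-02],
       [ 5.26362469e-03,  2.06565096e-01,  9.78418702e-01,
         1.14142841e+00],
       [ 0.00000000e+00,  0.00000000e+00,  0.00000000e+00,
         1.00000000e+00]])}
```

View pics/scene1.png

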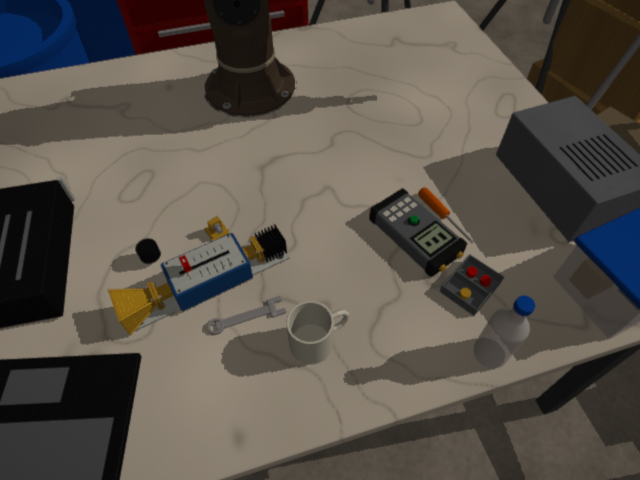

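View pics/top1.png

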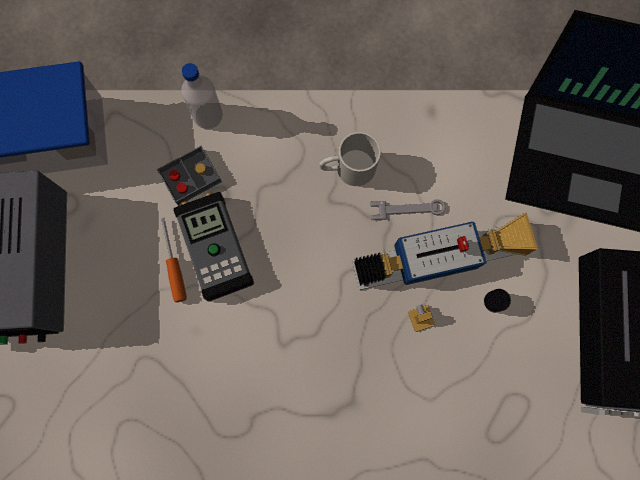

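The top view shows the red lever at about (462,244), the slot running left from it, and the green key at (214,249). The scene view shows the lever at (185,263) and the key at (414,220). Next I'll measure them.

```bash
cat > h.py <<'E'
import numpy as np, cv2
from plant import vision
def ray(n,u,v):
    c=vision.camera_info(n);T=c['cam_to_world']
    d=T[:3,:3]@np.array([(u-c['cx'])/c['fx'],-(v-c['cy'])/c['fy'],-1.]);return T[:3,3],d
def plane(n,u,v,z):
    o,d=ray(n,u,v);return o+d*(z-o[2])/d[2]
def tri(a,b):
    (o1,d1),(o2,d2)=ray(*a),ray(*b)
    s=np.linalg.lstsq(np.c_[d1,-d2],o2-o1,rcond=None)[0]
    p,q=o1+s[0]*d1,o2+s[1]*d2
    return (p+q)/2,np.linalg.norm(p-q)
def proj(n,P):
    c=vision.camera_info(n);T=c['cam_to_world'];p=T[:3,:3].T@(np.asarray(P)-T[:3,3])
    return c['cx']+c['fx']*p[0]/-p[2],c['cy']+c['fy']*p[1]/p[2]
def blobs(img,cond,win,mn=8):
    m=np.zeros(img.shape[:2],np.uint8);u0,v0,u1,v1=win
    m[v0:v1,u0:u1]=cond(*[img[v0:v1,u0:u1,i].astype(int) for i in range(3)])
    n,l,st,ce=cv2.connectedComponentsWithStats(m)
    return [(st[i],ce[i],np.argwhere(l==i)[:,::-1]) for i in range(1,n) if st[i,4]>=mn]
red=lambda r,g,b:(r>110)&(g<70)&(b<70)
green=lambda r,g,b:(g>r+35)&(g>b+25)
blue=lambda r,g,b:(b>r+40)&(b>g+15)
E
python3 - <<'E'
from h import *
W={'top':dict(l=(380,200,500,300),k=(180,230,240,270)),'scene':dict(l=(150,220,260,310),k=(395,205,430,235))}
for n in W:
    p=np.load(f"{n}_p.npy");d=np.load(f"{n}_d.npy")
    for nm,c,w,z in(('red',red,W[n]['l'],.102),('green',green,W[n]['k'],.051),('blue',blue,W[n]['l'],.07)):
        for st,ce,px in blobs(p,c,w):
            r=cv2.minAreaRect(px.astype(np.float32))
            print(n,nm,st,ce.round(1),plane(n,*ce,z).round(4),'rect',np.round(r[0],1),np.round(r[1],1),round(r[2],1))
            if nm=='blue': print([plane(n,*q,.07).round(4)[:2].tolist() for q in cv2.boxPoints(r)])
    u0,v0,u1,v1=W[n]['l']
    cv2.imwrite(f"pics/{n}_l.png",cv2.resize(p[v0:v1,u0:u1,::-1],None,fx=6,fy=6,interpolation=cv2.INTER_CUBIC))
E
```

```text
top red [458 236  10  14  69] [462.7 242.5] [ 0.5981 -0.2378  0.102 ] rect [463.2 242.5] [13.  7.] 71.6
top green [209 245   9   9  63] [212.9 248.7] [0.5976 0.2215 0.051 ] rect [213. 249.] [8. 8.] 90.0
top blue [465 222  15  22  44] [474.5 231. ] [ 0.627  -0.2694  0.07  ] rect [474.9 231.1] [24.4  7.2] 55.6
[[0.6425, -0.2525], [0.6503, -0.264], [0.6115, -0.2876], [0.6038, -0.2761]]
top blue [434 229   8   2   8] [437.5 229.5] [ 0.63   -0.2003  0.07  ] rect [437.5 229.5] [0.7 7. ] 76.0
[[0.629, -0.1937], [0.6323, -0.2066], [0.631, -0.2069], [0.6277, -0.1939]]
top blue [416 233   8   2   8] [419.5 233.5] [ 0.6223 -0.1663  0.07  ] rect [419.5 233.5] [0.7 7. ] 76.0
[[0.6214, -0.1597], [0.6246, -0.1726], [0.6233, -0.1728], [0.62, -0.16]]
top blue [407 235   8   2   8] [410.5 235.5] [ 0.6185 -0.1493  0.07  ] rect [410.5 235.5] [0.7 7. ] 76.0
[[0.6176, -0.1427], [0.6208, -0.1556], [0.6195, -0.1559], [0.6162, -0.143]]
top blue [395 237  91  47 412] [417.4 262.3] [ 0.5677 -0.1602  0.07  ] rect [439.1 251.1] [45.4 84.2] 76.0
[[0.6113, -0.1161], [0.6505, -0.2707], [0.5665, -0.2862], [0.5286, -0.1338]]
scene red [180 255  10  12  46] [184.5 260.5] [ 0.5982 -0.2375  0.102 ] rect [184.3 260.6] [11.2  5.4] 63.4
scene green [410 215   9   9  55] [414. 219.] [0.6001 0.2213 0.051 ] rect [413.7 218.9] [8.2 7. ] 18.4
scene blue [ 168  234   84   76 1331] [213.6 284.1] [ 0.6426 -0.198   0.07  ] rect [209.  273.9] [46.3 81.1] 59.4
[[0.594, -0.2854], [0.5389, -0.1436], [0.6428, -0.1195], [0.6891, -0.255]]
```

View pics/top_l.png

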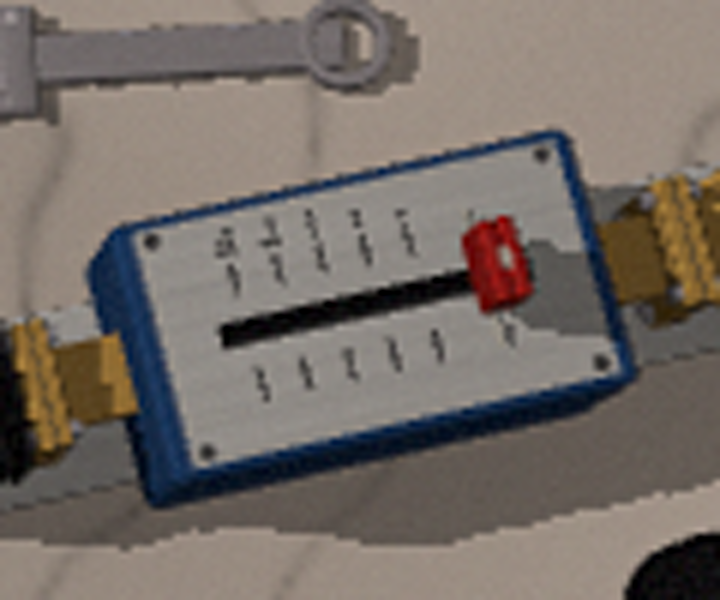

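View pics/scene_l.png

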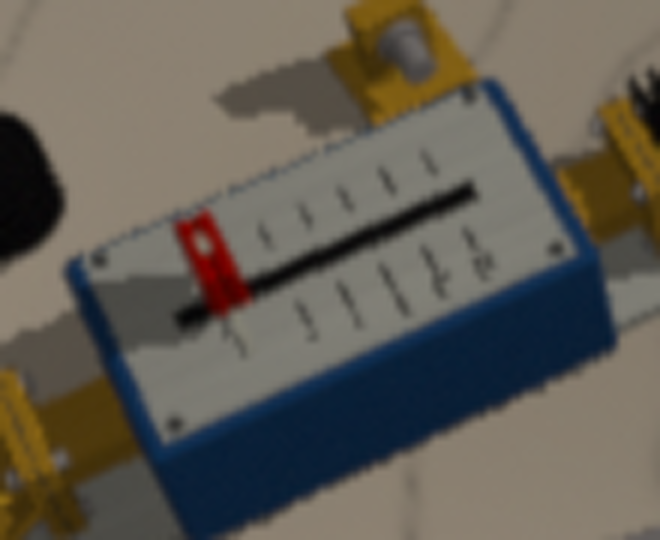

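Run:
```python
from h import *
S={'top':((380,200),[(542,154),(601,362),(207,453),(152,242)]),'scene':((150,220),[(174,425),(99,261),(468,95),(557,248)])}
L={}
for n,(o,pts) in S.items():
    P=np.array([plane(n,(u+.5)/6-.5+o[0],(v+.5)/6-.5+o[1],.07)[:2] for u,v in pts]);L[n]=P
    c=P.mean(0);ax=(P[2]+P[3]-P[0]-P[1])/2
    print(n,'centre',c.round(4),'len',np.linalg.norm(ax).round(4),'wid',np.linalg.norm(P[0]-P[1]).round(4),np.linalg.norm(P[2]-P[3]).round(4),'yaw',np.degrees(np.arctan2(-ax[0],ax[1])).round(2))
    yh=ax/np.linalg.norm(ax);xh=np.array([yh[1],-yh[0]])
    rp={'top':(462.7,242.5),'scene':(184.5,260.5)}[n]
    for z in(.09,.102):
        q=plane(n,*rp,z)[:2]-c;print(' red at',z,'local x,y',(q@xh).round(4),(q@yh).round(4))
    # index lines: ends
    M={'top':[(405,232),(361,238),(317,241),(273,250),(230,262),(437,346),(394,354),(350,364),(306,373),(262,384),(511,330)],'scene':[(265,236),(305,216),(345,198),(387,180),(429,162),(307,319),(350,308),(395,290),(432,270),(472,240),(236,338)]}[n]
    for u,v in M:
        q=plane(n,(u+.5)/6-.5+o[0],(v+.5)/6-.5+o[1],.07)[:2]-c;print('   mark',(q@xh).round(4),(q@yh).round(4))
print(tri(('top',462.7,242.5),('scene',184.5,260.5)),tri(('top',212.9,248.7),('scene',414,219)))
```

```text
top centre [ 0.591  -0.2073] len 0.126 wid 0.0677 0.0679 yaw 12.92
 red at 0.09 local x,y 0.002 -0.0349
 red at 0.102 local x,y 0.0002 -0.0312
   mark 0.0194 -0.0148
   mark 0.0206 -0.0009
   mark 0.0227 0.0127
   mark 0.023 0.0267
   mark 0.0224 0.0408
   mark -0.0176 -0.0147
   mark -0.0171 -0.001
   mark -0.017 0.013
   mark -0.0167 0.027
   mark -0.017 0.0412
   mark -0.0179 -0.0384
scene centre [ 0.5893 -0.2068] len 0.1264 wid 0.0679 0.0692 yaw 13.1
 red at 0.09 local x,y -0.0071 -0.0316
 red at 0.102 local x,y 0.0017 -0.032
   mark -0.0163 -0.0145
   mark -0.017 -0.0007
   mark -0.017 0.0129
   mark -0.0167 0.0272
   mark -0.0164 0.0416
   mark 0.0192 -0.0146
   mark 0.0222 -0.0016
   mark 0.0232 0.013
   mark 0.0222 0.0259
   mark 0.0182 0.0413
   mark 0.0145 -0.0361
(array([ 0.59817058, -0.23761666,  0.10200556]), np.float64(0.00014210733838443483)) (array([0.59822866, 0.22231654, 0.04832754]), np.float64(0.0006135339333160718))
```

```bash
cat >> h.py <<'E'
C=np.array([.5903,-.2071]);A=np.radians(13.0);YH=np.array([-np.sin(A),np.cos(A)]);XH=np.array([np.cos(A),np.sin(A)])
def att(x,y): return C+x*XH+y*YH
def need(P,yaw):
    from plant import robot
    from scipy.spatial.transform import Rotation as R
    s=robot.observe();R0=R.from_euler('xyz',s['tcp_rot']);
    t=R0.inv().apply(np.asarray(P)-s['eef_pos']);w=(R0.inv()*R.from_euler('xyz',[np.pi,0,yaw])).as_rotvec()
    print('shift',(t/.12).round(3),'turn',(np.degrees(w)/60).round(3),'|',s['eef_pos'].round(4),s['tcp_rot'].round(3),'q',s['joint_positions'].round(2),'F',s['contact_force'].round(1),'t',round(s['time_s'],2))
E
python3 -c "
from h import *
need([.45,.25,.23],2.4)
need([*att(0,-.072),.2],1.798)"
```

```text
shift [-3.016 -2.154  0.009] turn [-0.001  0.     0.437] | [0.1749 0.5995 0.2306] [-3.14   0.     2.858] q [-1.39  0.44  0.02  1.57 -0.01  1.13 -0.08] F [-0.2 -0.3 -0.9] t 0.1
shift [-5.499 -6.007  0.264] turn [-1.000e-03  1.000e-03  1.012e+00] | [0.1749 0.5995 0.2306] [-3.14   0.     2.858] q [-1.39  0.44  0.02  1.57 -0.01  1.13 -0.08] F [-0.2 -0.3 -0.9] t 0.1
```

Emit:
apply_moves --moves '[[[-0.9,-1,0],[0,0,0]],[[-0.9,-1,0],[0,0,0]],[[-0.9,-1,0],[0,0,0]],[[-0.9,-1,0],[0,0,0]]]' --hand 0

```text
time_s: 0.5
eef_pos: [0.2481, 0.4487, 0.2305]
tcp_rot: [-3.138, 0.002, 2.852]
contact_force: [-0.2, 0.7, 0.9]
opening: 0.33
```

Emit:
apply_moves --moves '[[[-0.9,-1,0],[0,0,0]],[[-0.9,-1,0],[0,0,0]],[[-0.9,-1,0],[0,0,0]],[[-0.9,-1,0],[0,0,0]]]'

```text
time_s: 0.9
eef_pos: [0.3189, 0.2984, 0.2311]
tcp_rot: [-3.136, 0.002, 2.847]
contact_force: [-0.3, 1.3, 0.3]
opening: 0.004
```

Emit:
apply_moves --moves '[[[-0.9,-1,0],[0,0,0]],[[-0.9,-1,0],[0,0,0]],[[-0.9,-1,0],[0,0,0]],[[-0.9,-1,0],[0,0,0]]]'

```text
time_s: 1.3
eef_pos: [0.3889, 0.1478, 0.2322]
tcp_rot: [-3.136, 0.003, 2.841]
contact_force: [0.1, 1.6, -0.3]
opening: 0.002
```

```bash
python3 -c "
from h import *
need([*att(0,-.072),.2],1.798)"
```

```text
shift [-2.779 -2.846  0.294] turn [-0.004  0.006  0.996] | [0.3889 0.1478 0.2322] [-3.136e+00  3.000e-03  2.841e+00] q [-0.77  0.08  0.29  2.06 -0.02  1.    0.81] F [ 0.1  1.6 -0.3] t 1.3
```

Emit:
apply_moves --moves '[[[-0.95,-0.95,0],[0,0,0]],[[-0.95,-0.95,0],[0,0,0]],[[-0.95,-0.95,0],[0,0,0]],[[-0.95,-0.95,0],[0,0,0]]]'

```text
time_s: 1.7
eef_pos: [0.4658, 0.0005, 0.2335]
tcp_rot: [-3.134, 0.005, 2.836]
contact_force: [0.2, 0.9, -0.4]
opening: -0.002
```

Emit:
apply_moves --moves '[[[-0.95,-0.95,0],[0,0,0.14]],[[-0.95,-0.95,0],[0,0,0.28]],[[-0.95,-0.95,0],[0,0,0.42]],[[-0.95,-0.95,0],[0,0,0.56]],[[-0.95,-0.95,0],[0,0,0.7]],[[-0.95,-0.95,0],[0,0,0.84]],[[-0.95,-0.95,0],[0,0,0.99]],[[-0.95,-0.95,0],[0,0,0.99]]]'

```text
time_s: 2.5
eef_pos: [0.5404, -0.142, 0.2345]
tcp_rot: [-3.141, 0.009, 1.797]
contact_force: [-0.1, -0.7, 0.4]
opening: 0.001
```

```bash
python3 -c "
from h import *
need([*att(0,-.072),.15],1.798)"
```

```text
shift [-1.215  0.284  0.715] turn [-0.     0.009 -0.001] | [ 0.5404 -0.142   0.2345] [-3.141  0.009  1.797] q [-0.38  0.37  0.74  1.78 -0.27  1.09  0.67] F [-0.1 -0.7  0.4] t 2.5
```

Emit:
apply_moves --moves '[[[-1,0.28,0],[0,0,0]],[[-1,0.28,0],[0,0,0]],[[-1,0.28,0],[0,0.009,0]],[[-1,0.28,0],[0,0.009,0]]]'

```text
time_s: 2.9
eef_pos: [0.6004, -0.2556, 0.2351]
tcp_rot: [-3.14, 0.002, 1.798]
contact_force: [0.7, -0.3, -0.2]
opening: -0.001
```

Emit:
apply_moves --moves '[[[-0.21,0,0.35],[0,0,0]],[[-0.21,0,0.7],[0,0,0]],[[-0.21,0,0.7],[0,0,0]],[[-0.21,0,0.7],[0,0,0]]]'

```text
time_s: 3.3
eef_pos: [0.6059, -0.2789, 0.1514]
tcp_rot: [-3.139, 0.0, 1.8]
contact_force: [-0.2, 0.5, 0.5]
opening: 0.002
```

```bash
python3 -c "
from h import *
from plant import vision
need([*att(0,-.072),.086],1.798)
for n in ['top','scene']:
    p,d=vision.capture(n); cv2.imwrite(f'pics/{n}2.png',p[:,:,::-1])
"
```

```text
shift [0.013 0.009 0.545] turn [-0.002  0.     0.002] | [ 0.6059 -0.2789  0.1514] [-3.139  0.     1.8  ] q [-0.06  0.64  0.67  1.59 -0.43  1.06  0.95] F [-0.2  0.5  0.5] t 3.3
```

View pics/scene2.png

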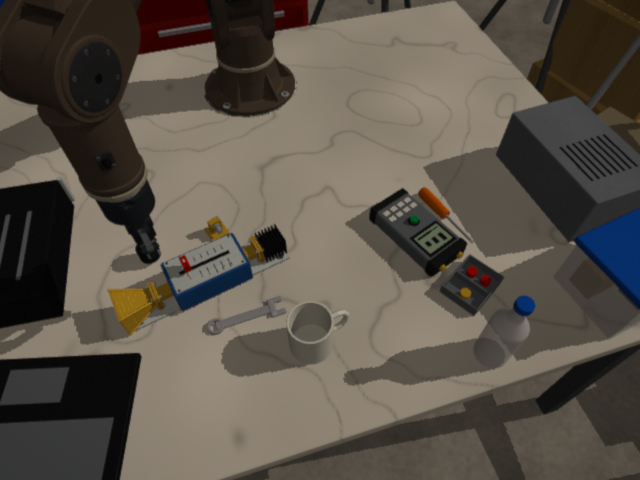

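View pics/top2.png

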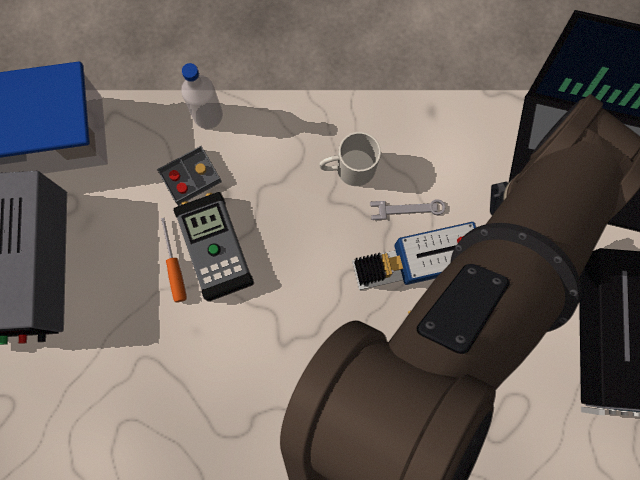

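The shut fingers hang over the horn end of the case, near (150,255) in the scene view. The lever at (185,263) is unobstructed, so I'm lowering beside it.

Emit:
apply_moves --moves '[[[0.01,0.01,0.2],[0,0,0]],[[0.01,0.01,0.4],[0,0,0]],[[0.01,0.01,0.54],[0,0,0]],[[0.01,0.01,0.54],[0,0,0]]]'

```text
time_s: 3.8
eef_pos: [0.6079, -0.2777, 0.088]
tcp_rot: [3.142, 0.002, 1.801]
contact_force: [-0.3, 0.9, -0.9]
opening: 0.0
```

```bash
cat > look.py <<'E'
import sys
from h import *
from plant import vision,robot
t=sys.argv[1]
p,d=vision.capture('scene'); c=p[200:330,110:290,::-1]
cv2.imwrite(f'pics/s{t}.png',cv2.resize(c,None,fx=4.4,fy=4.4,interpolation=cv2.INTER_CUBIC))
for st,ce,px in blobs(p,red,(150,220,270,310)):
    q=plane('scene',*ce,.102)[:2]-C;print('red',st,'local',(q@XH).round(4),(q@YH).round(4),'value~',(q@YH+.043).round(4))
s=robot.observe();q=s['eef_pos'][:2]-C;print('tcp local',(q@XH).round(4),(q@YH).round(4),'z',s['eef_pos'][2].round(4),s['tcp_rot'].round(4),'F along',(s['contact_force'][:2]@YH).round(2),s['contact_force'].round(1),s['time_s'])
E
python3 look.py 3
```

```text
red [180 255  10  12  55] local 0.0015 -0.0319 value~ 0.0111
tcp local 0.0016 -0.0735 z 0.0893 [3.1405e+00 3.0000e-03 1.8007e+00] F along -1.08 [ 0.2 -1.1  0.5] 3.85
```

View pics/s3.png

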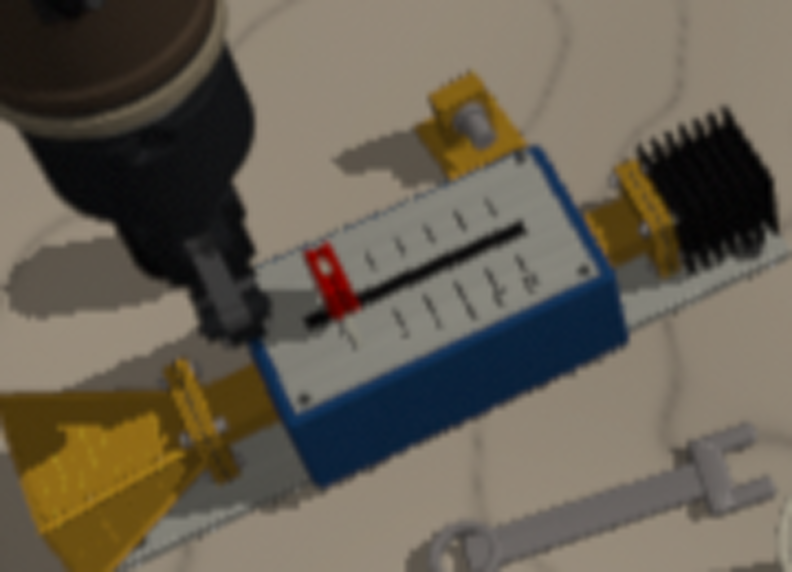

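Emit:
apply_moves --moves '[[[0.05,0,0.02],[0,0,0]],[[0.1,0,0.025],[0,0,0]],[[0.15,0.01,0.025],[0,0,0]],[[0.15,0.01,0.025],[0,0,0]]]'

```text
time_s: 4.25
eef_pos: [0.606, -0.2589, 0.0866]
tcp_rot: [3.14, 0.002, 1.802]
contact_force: [-0.1, -0.5, 0.6]
opening: -0.005
```

```bash
python3 look.py 4
```

```text
red [180 255  10  12  50] local 0.0009 -0.0314 value~ 0.0116
tcp local 0.0034 -0.0546 z 0.0866 [3.1398e+00 2.8000e-03 1.8019e+00] F along -0.28 [ 0.3 -0.2 -0.2] 4.3
```

Emit:
apply_moves --moves '[[[0.015,-0.01,0],[0,0,0]],[[0.03,-0.02,0],[0,0,0]],[[0.045,-0.02,0],[0,0,0]],[[0.06,-0.02,0],[0,0,0]],[[0.075,-0.02,0],[0,0,0]],[[0.09,-0.02,0],[0,0,0]],[[0.1,-0.02,0],[0,0,0]],[[0.1,-0.02,0],[0,0,0]]]'

```text
time_s: 5.1
eef_pos: [0.6007, -0.2486, 0.0866]
tcp_rot: [3.14, 0.003, 1.802]
contact_force: [0.1, -2.5, 0.3]
opening: 0.003
```

```bash
python3 look.py 5
```

```text
red [187 253   8  12  27] local 0.0018 -0.0208 value~ 0.0222
tcp local 0.0008 -0.0428 z 0.0866 [3.1400e+00 2.8000e-03 1.8017e+00] F along -2.79 [-0.2 -2.9  0.8] 5.15
```

Emit:
apply_moves --moves '[[[0.01,0,0],[0,0,0]],[[0.02,0,0],[0,0,0]],[[0.03,0,0],[0,0,0]],[[0.04,0,0],[0,0,0]],[[0.04,0,0],[0,0,0]],[[0.04,0,0],[0,0,0]]]'

```text
time_s: 5.75
eef_pos: [0.5996, -0.2435, 0.0865]
tcp_rot: [3.14, 0.002, 1.802]
contact_force: [-0.1, -0.4, 0.2]
opening: -0.0
```

```bash
python3 look.py 6
```

```text
red [189 251  11  12  48] local 0.0008 -0.0136 value~ 0.0294
tcp local 0.0009 -0.0377 z 0.0866 [3.140e+00 2.600e-03 1.802e+00] F along 0.34 [-0.6  0.2  0.3] 5.8
```

View pics/s6.png

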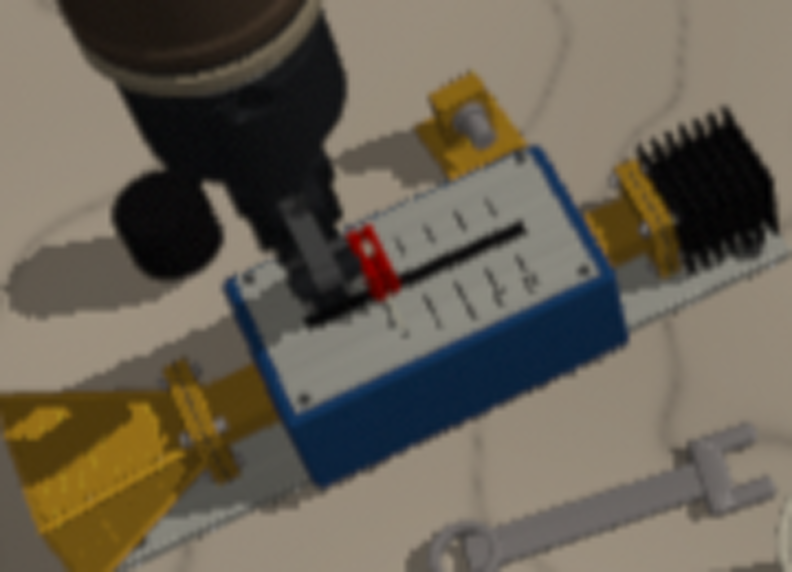

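First click: the lever snapped to about 0.028 and the contact force dropped to zero. Pushing on towards the second.

Emit:
apply_moves --moves '[[[0.02,0,0],[0,0,0]],[[0.04,0,0],[0,0,0]],[[0.055,0,0],[0,0,0]],[[0.065,0,0],[0,0,0]],[[0.075,0,0],[0,0,0]],[[0.085,0,0],[0,0,0]],[[0.095,0,0],[0,0,0]],[[0.1,0,0],[0,0,0]],[[0.1,0,0],[0,0,0]]]'

```text
time_s: 6.7
eef_pos: [0.5968, -0.2313, 0.0865]
tcp_rot: [3.14, 0.002, 1.803]
contact_force: [0.1, -0.9, -0.4]
opening: 0.002
```

```bash
python3 look.py 7
```

```text
red [197 249   6  11  22] local 0.0012 -0.003 value~ 0.04
tcp local 0.0009 -0.0252 z 0.0865 [3.1401e+00 1.9000e-03 1.8024e+00] F along -0.11 [ 0.  -0.1  0.5] 6.75
```

View pics/s7.png

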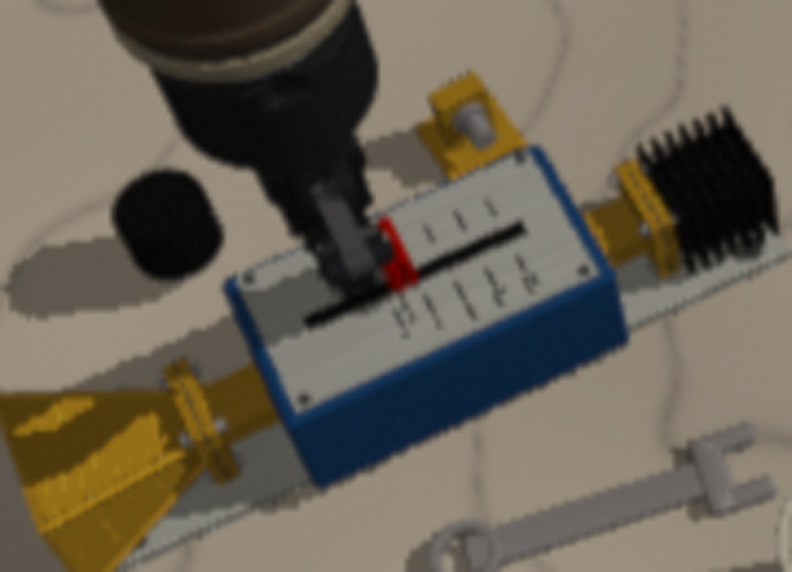

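The lever is still against the finger and at the crest, between the first and second lines. Nudging 2 mm.

Emit:
apply_moves --moves '[[[0.01,0,0],[0,0,0]],[[0.02,0,0],[0,0,0]],[[0.02,0,0],[0,0,0]],[[0.02,0,0],[0,0,0]]]'

```text
time_s: 7.15
eef_pos: [0.5963, -0.229, 0.0865]
tcp_rot: [3.14, 0.002, 1.803]
contact_force: [0.2, -0.2, 0.8]
opening: 0.0
```

```bash
python3 look.py 8
```

```text
red [200 248   7  11  31] local 0.0031 0.0024 value~ 0.0454
tcp local 0.0008 -0.0227 z 0.0865 [3.1401e+00 1.8000e-03 1.8025e+00] F along -0.06 [-0.6 -0.2  0.4] 7.2
```

View pics/s8.png

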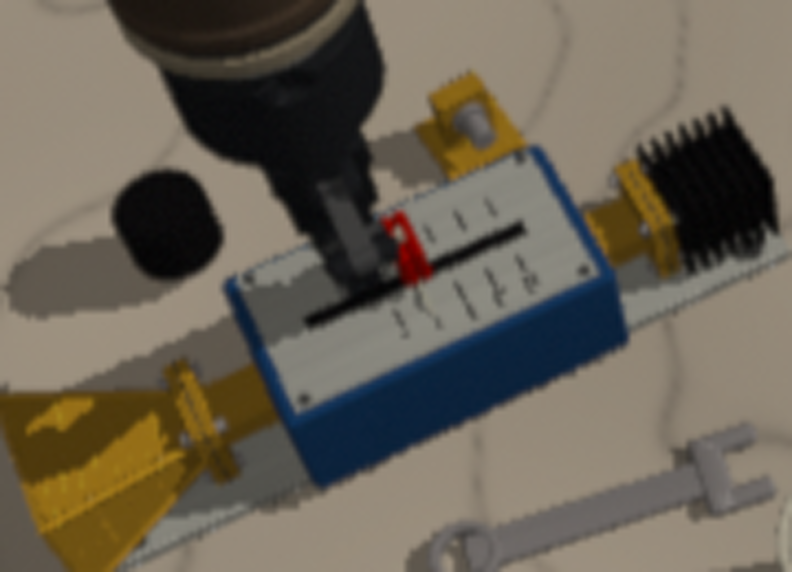

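Second click: the lever snapped clear of the finger and the cursor is at the second line. Pushing on for the third.

Emit:
apply_moves --moves '[[[0.02,0,0],[0,0,0]],[[0.035,0,0],[0,0,0]],[[0.05,0,0],[0,0,0]],[[0.06,0,0],[0,0,0]],[[0.07,0,0],[0,0,0]],[[0.08,0,0],[0,0,0]],[[0.09,0,0],[0,0,0]],[[0.1,0,0],[0,0,0]],[[0.105,0,0],[0,0,0]],[[0.11,0,0],[0,0,0]],[[0.11,0,0],[0,0,0]]]'

```text
time_s: 8.3
eef_pos: [0.5931, -0.2159, 0.0864]
tcp_rot: [3.14, 0.001, 1.803]
contact_force: [0.5, 0.9, -0.6]
opening: -0.003
```

```bash
python3 look.py 9
```

```text
red [207 245   7  10  23] local 0.0018 0.017 value~ 0.06
tcp local 0.0008 -0.0094 z 0.0865 [3.1402e+00 1.6000e-03 1.8026e+00] F along -0.11 [0.5 0.  0.2] 8.35
```

View pics/s9.png

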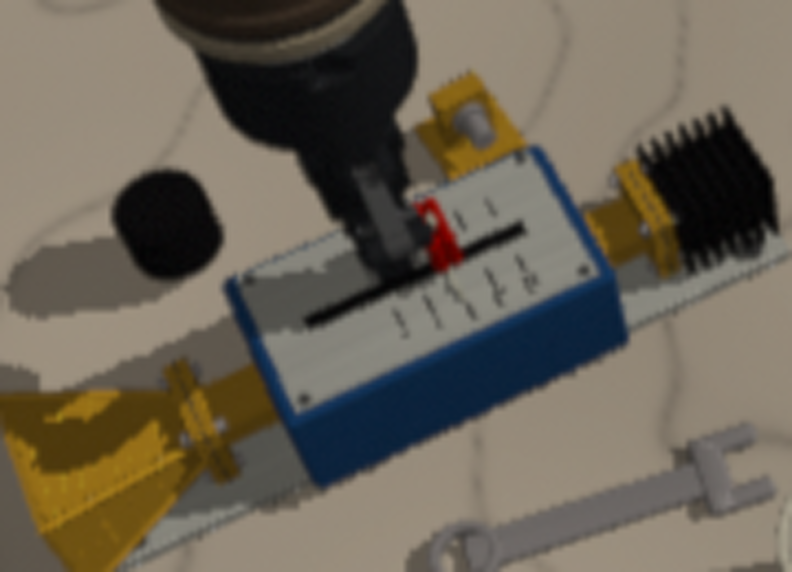

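The lever has snapped to the third line and the force is zero. I'm backing off along -y, then lifting straight up, then looking again.

Emit:
apply_moves --moves '[[[-0.04,0,0],[0,0,0]],[[-0.12,0,0],[0,0,0]],[[-0.2,0,0],[0,0,0]],[[-0.25,0,-0.2],[0,0,0]],[[-0.25,0,-0.6],[0,0,0]],[[-0.25,0,-1],[0,0,0]],[[-0.25,0,-1],[0,0,0]]]'

```text
time_s: 9.05
eef_pos: [0.6026, -0.2489, 0.2136]
tcp_rot: [3.132, 0.008, 1.801]
contact_force: [0.7, -0.7, 0.3]
opening: 0.001
```

```bash
python3 look.py 10; python3 -c "
from h import *
need([.59822,.2222,.2],0.3)"
```

```text
red [204 245  10  11  43] local 0.0008 0.0148 value~ 0.0578
tcp local 0.0018 -0.0421 z 0.2104 [3.1346 0.0056 1.8013] F along 0.7 [-0.1  0.7  0. ] 9.1
shift [3.819 0.868 0.071] turn [ 9.000e-03 -1.000e-03  1.434e+00] | [ 0.6015 -0.2477  0.2104] [3.135 0.006 1.801] q [-0.14  0.56  0.71  1.58 -0.39  1.14  0.89] F [-0.1  0.7  0. ] t 9.1
```

View pics/s10.png

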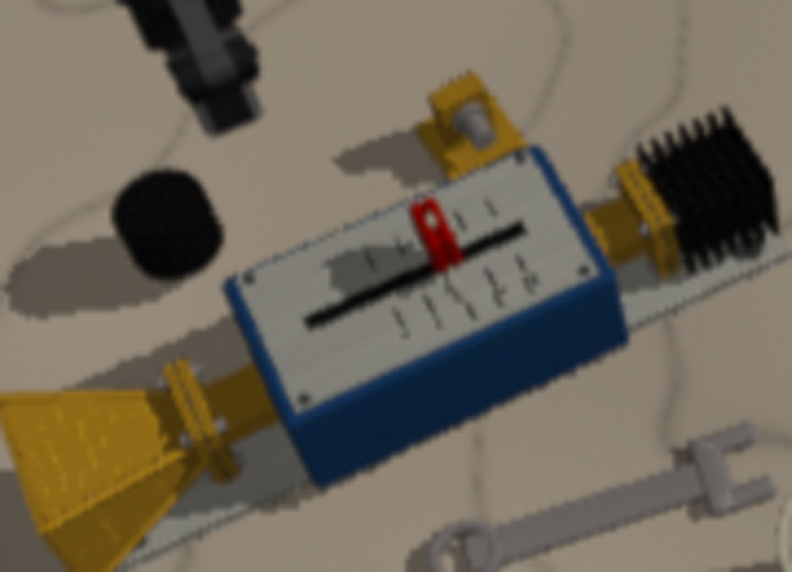

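The finger is clear and the cursor sits on the third (3-dot) line. The reading is 0.0578; the same method read 0.0294 at the first click (0.028), so the true value is about 0.056. On to the meter.

Emit:
apply_moves --moves '[[[0.4,0.1,0],[0,0,0]],[[0.8,0.2,0],[0,0,0]],[[1,0.22,0],[0,0,0]],[[1,0.22,0],[0,0,0]]]'

```text
time_s: 9.5
eef_pos: [0.5998, -0.1199, 0.2085]
tcp_rot: [3.136, 0.003, 1.807]
contact_force: [-0.4, 0.8, -1.0]
opening: 0.0
```

Emit:
apply_moves --moves '[[[0.4,0.1,0],[0,0,0]],[[0.8,0.2,0],[0,0,0]],[[1,0.22,0],[0,0,0]],[[1,0.22,0],[0,0,0]]]'

```text
time_s: 9.9
eef_pos: [0.5971, 0.0074, 0.207]
tcp_rot: [3.138, 0.001, 1.813]
contact_force: [0.3, -0.7, -1.4]
opening: 0.003
```

Emit:
apply_moves --moves '[[[0.4,0.1,0],[0,0,0]],[[0.8,0.2,0],[0,0,0]],[[1,0.22,0],[0,0,0]],[[1,0.22,0],[0,0,0]]]'

```text
time_s: 10.3
eef_pos: [0.5936, 0.134, 0.2059]
tcp_rot: [3.139, -0.0, 1.819]
contact_force: [-0.6, -0.8, -0.8]
opening: -0.001
```

```bash
python3 -c "
from h import *
need([.5985,.2216,.15],1.8)"
```

```text
shift [0.698 0.218 0.466] turn [ 0.002 -0.     0.018] | [0.5936 0.134  0.2059] [ 3.139 -0.     1.819] q [-0.78  0.49  0.7   1.69 -0.35  1.09  0.27] F [-0.6 -0.8 -0.8] t 10.3
```

Emit:
apply_moves --moves '[[[0.35,0.11,0],[0,0,0]],[[0.7,0.22,0.2],[0,0,0.018]],[[0.7,0.22,0.47],[0,0,0.018]],[[0.7,0.22,0.47],[0,0,0.018]],[[0.7,0.22,0.47],[0,0,0.018]]]'

```text
time_s: 10.8
eef_pos: [0.5994, 0.2183, 0.1497]
tcp_rot: [3.14, 0.002, 1.796]
contact_force: [-0.2, -0.4, 1.2]
opening: -0.002
```

```bash
python3 -c "
from h import *
need([.5985,.2216,.06],1.8)
for n in ['top','scene']:
    p,d=vision.capture(n); cv2.imwrite(f'pics/{n}11.png',p[:,:,::-1])
"
```

```text
shift [ 0.03  -0.002  0.748] turn [ 0.001  0.002 -0.004] | [0.5994 0.2183 0.1497] [3.140e+00 2.000e-03 1.796e+00] q [-0.86  0.59  0.66  1.67 -0.42  1.02  0.17] F [-0.2 -0.4  1.2] t 10.8
```

View pics/scene11.png

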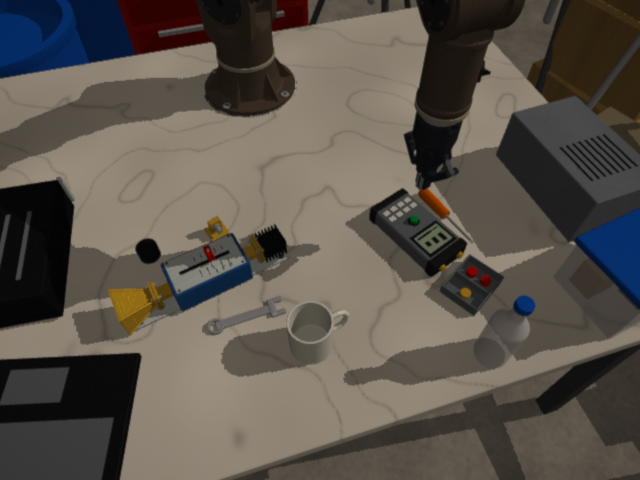

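The tip is over the key at (414,220), with parallax from z = 0.15. The meter hasn't moved. Lowering to just above the key.

Emit:
apply_moves --moves '[[[0.02,0,0.2],[0,0,0]],[[0.03,0,0.4],[0,0,0]],[[0.03,0,0.6],[0,0,0]],[[0.03,0,0.72],[0,0,0]],[[0.03,0,0.72],[0,0,0]],[[0.03,0,0.72],[0,0,0]]]'

```text
time_s: 11.5
eef_pos: [0.6009, 0.2221, 0.0662]
tcp_rot: [3.136, 0.001, 1.795]
contact_force: [0.5, -0.6, 0.1]
opening: -0.004
```

```bash
cat > kl.py <<'E'
import sys
from h import *
from plant import vision
need([.5985,.2216,.046],1.8)
p,d=vision.capture('scene'); cv2.imwrite(f'pics/k{sys.argv[1]}.png',cv2.resize(p[150:290,350:510,::-1],None,fx=4,fy=4,interpolation=cv2.INTER_CUBIC))
print('tip px',proj('scene',[.5985,.2216,.06]))
for st,ce,px in blobs(p,green,(395,205,430,235),3): print(st,ce)
E
python3 kl.py 12
```

```text
shift [ 0.001 -0.021  0.169] turn [ 0.006  0.001 -0.005] | [0.6009 0.2221 0.0662] [3.136e+00 1.000e-03 1.795e+00] q [-0.82  0.69  0.6   1.74 -0.49  0.86  0.22] F [ 0.5 -0.6  0.1] t 11.5
tip px (np.float64(414.4601833455937), np.float64(215.68129857465982))
[410 216   9   8  47] [413.80851064 219.59574468]
```

View pics/k12.png

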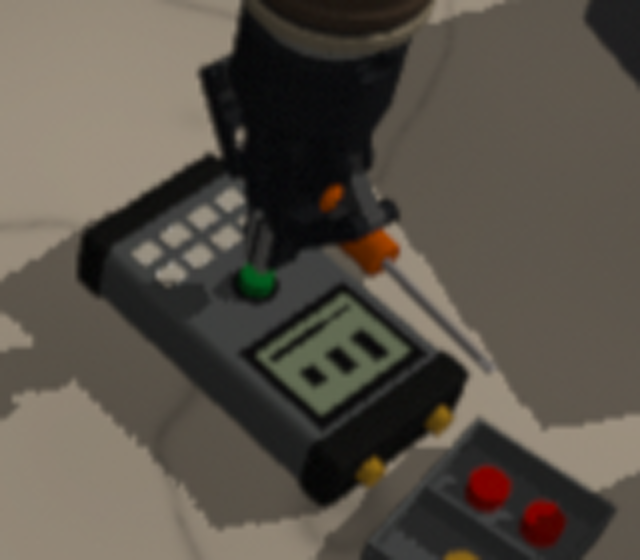

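Emit:
apply_moves --moves '[[[0,-0.01,0.03],[0,0,0]],[[0,-0.02,0.06],[0,0,0]],[[0,-0.02,0.08],[0,0,0]],[[0,-0.02,0.1],[0,0,0]],[[0,-0.02,0.12],[0,0,0]],[[0,-0.02,0.12],[0,0,0]],[[0,-0.02,0.12],[0,0,0]]]'

```text
time_s: 12.25
eef_pos: [0.5988, 0.2218, 0.052]
tcp_rot: [3.135, 0.0, 1.795]
contact_force: [-0.2, -0.7, 0.9]
opening: -0.0
```

```bash
python3 kl.py 13
```

```text
shift [-0.001 -0.003  0.05 ] turn [ 0.006  0.    -0.004] | [0.5988 0.2218 0.052 ] [3.135 0.    1.795] q [-0.82  0.7   0.59  1.75 -0.5   0.83  0.23] F [-0.2 -0.7  0.9] t 12.25
tip px (np.float64(414.4601833455937), np.float64(215.68129857465982))
[415 222   3   2   5] [415.8 222.4]
```

View pics/k13.png

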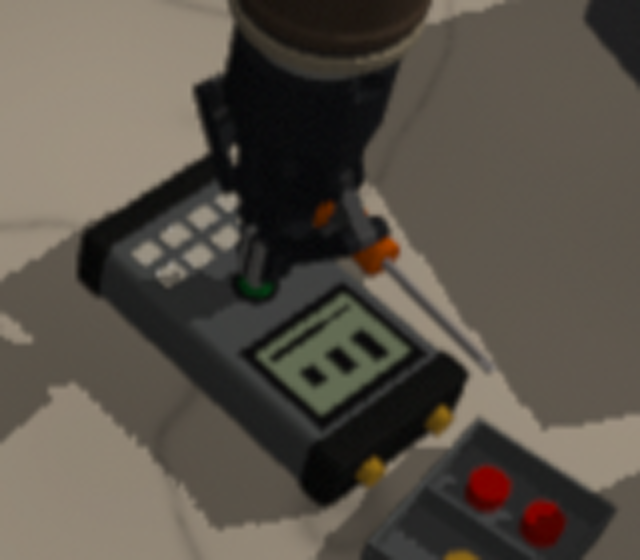

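The fingertip is on the key (crop (257,285)), just touching. Pressing.

Emit:
apply_moves --moves '[[[0,0,0.015],[0,0,0]],[[0,0,0.03],[0,0,0]],[[0,0,0.04],[0,0,0]],[[0,0,0.05],[0,0,0]],[[0,0,0.05],[0,0,0]],[[0,0,0.05],[0,0,0]]]'

```text
time_s: 12.9
eef_pos: [0.5991, 0.2219, 0.0463]
tcp_rot: [3.135, 0.0, 1.795]
contact_force: [0.3, 0.5, 3.4]
opening: -0.001
```

Emit:
apply_moves --moves '[[[0,0,0.01],[0,0,0]],[[0,0,0.015],[0,0,0]],[[0,0,0.015],[0,0,0]],[[0,0,0.015],[0,0,0]]]'

```text
time_s: 13.3
eef_pos: [0.5992, 0.2219, 0.0459]
tcp_rot: [3.134, -0.001, 1.795]
contact_force: [-4.6, -0.8, 17.3]
opening: 0.007
```

The key is on its stop: the force jumped to 17 N while z held at 0.046. Releasing straight up.

Emit:
apply_moves --moves '[[[0,0,-0.03],[0,0,0]],[[0,0,-0.1],[0,0,0]],[[0,0,-0.3],[0,0,0]],[[0,0,-0.6],[0,0,0]],[[0,0,-1],[0,0,0]],[[0,0,-1],[0,0,0]],[[0,0,-1],[0,0,0]]]'

```text
time_s: 14.0
eef_pos: [0.5988, 0.2219, 0.167]
tcp_rot: [3.132, -0.001, 1.796]
contact_force: [-1.2, 0.1, -0.5]
opening: -0.001
```

Emit:
apply_moves --moves '[[[-0.9,-0.9,-0.5],[0,0,0]],[[-0.9,-0.9,-0.5],[0,0,0]],[[-0.9,-0.9,-0.5],[0,0,0]],[[-0.9,-0.9,-0.5],[0,0,0]],[[-0.9,-0.9,-0.5],[0,0,0]]]'

```text
time_s: 14.5
eef_pos: [0.5159, 0.0904, 0.2259]
tcp_rot: [3.133, -0.002, 1.792]
contact_force: [0.3, -0.1, 0.6]
opening: 0.003
```

```bash
python3 look.py 14; python3 kl.py 14
python3 - <<'E'
from h import *
p,d=vision.capture('top'); cv2.imwrite('pics/top14.png',p[:,:,::-1])
for st,ce,px in blobs(p,green,(180,230,240,270)): print('top green',st,ce)
p0=np.load('top_p.npy').astype(int);q=np.abs(p0-p).max(2)
print('meter diff px>40',(q[185:305,170:260]>40).sum(),'tray/screwdriver',(q[145:305,155:225]>40).sum())
p,d=vision.capture('scene');cv2.imwrite('pics/scene14.png',p[:,:,::-1])
q=np.abs(np.load('scene_p.npy').astype(int)-p).max(2);cv2.imwrite('pics/diff14.png',np.clip(q*3,0,255).astype(np.uint8))
E
```

```text
red [204 245  10  11  41] local 0.0008 0.0148 value~ 0.0578
tcp local -0.0044 0.3084 z 0.2254 [ 3.1326e+00 -2.2000e-03  1.7948e+00] F along -0.03 [0.2 0.  0. ] 14.55
shift [0.895 0.891 1.505] turn [ 0.009 -0.002 -0.005] | [0.5166 0.0924 0.2254] [ 3.133e+00 -2.000e-03  1.795e+00] q [-0.87  0.32  0.77  1.88 -0.26  1.04  0.23] F [0.2 0.  0. ] t 14.55
tip px (np.float64(414.4601833455937), np.float64(215.68129857465982))
[410 215   9   9  54] [414.03703704 219.03703704]
meter diff px>40 4084 tray/screwdriver 2043
```

View pics/scene14.png

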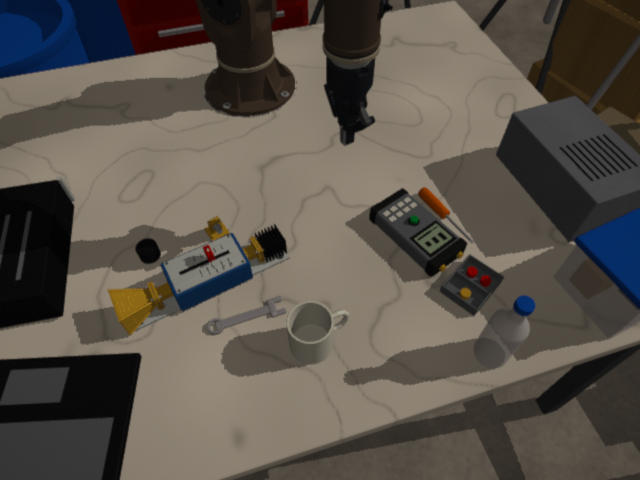

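View pics/diff14.png

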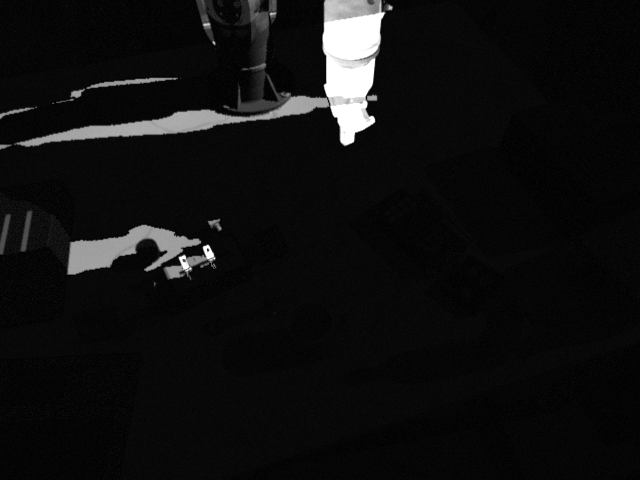

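View pics/s14.png

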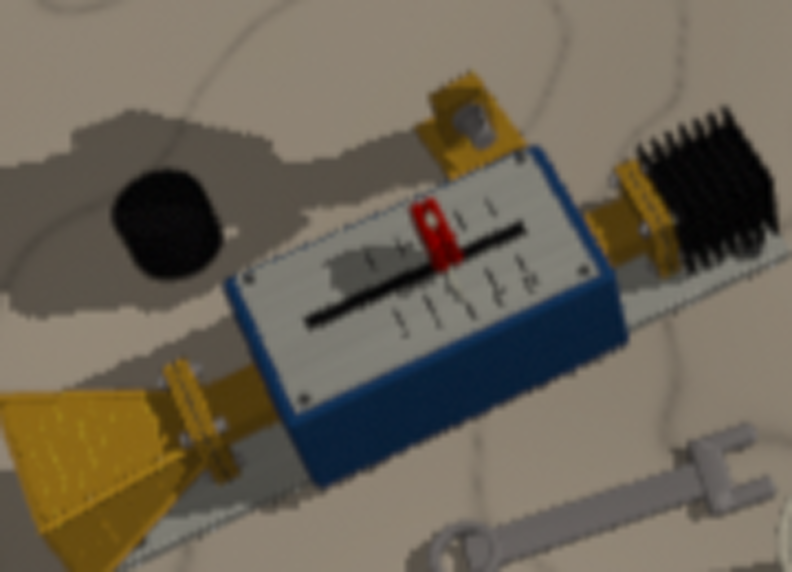

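Only the lever, the arm and its shadows differ from the first picture. The key is up at its first pixel (414,219) and the lever is on the third line.

```bash
python3 -c "
from plant import robot
print(robot.hand_in())"
```

```text
the job is handed in; nothing more can be done
None
```

The lever is seated in the third click, and the green key was then pressed right down and let up. The job was handed in at about 15 s, with the arm clear of everything. No verdict was reported.

- **Lever:** I pushed it on its -y face with the shut fingertips and saw it snap forward three times, with the force back near zero after each. The last image shows the cursor on the third line. It reads 0.0578, but this method also read the first click 1.4 mm high, so it is at about 0.056.
- **Key:** I pressed it until it hit its stop. The force rose to 17 N with the tip at z = 0.0459, about 5 mm below the key's rest height. After release it was back at its original pixel.
- **Everything else:** the scene picture before and after differs only in the lever, the arm and shadows, so the meter and loose items have not visibly moved.
- **Failed check:** the same comparison in the top view was no use, because the arm was blocking the meter. The "nothing moved" check therefore rests on the scene camera alone.
- **Side force:** at the bottom of the key press there was also about 4.6 N sideways, with no visible shift of the meter.

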